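# Gauge the piston depth in a clay extruder

## Task

Find out how far down the piston sits in the clay extruder's barrel: stand the depth rod in the barrel, foot first, lowering it (not dropping it) until it bottoms on the piston, and let go of it there. Then take the reading: slide the gauge stand's pointer up until its bar is level with the top of the rod, and leave it there. Do not shift the mug.

Things in the scene. Friction and masses are not known exactly. Their poses are not given: they have to be found in the camera images.
- rod_center (a point): Depth rod, loose, standing on its flat foot: 140 mm long; round steel foot 30 mm across and 8 thick, steel shaft 12 mm across, round wooden grip 24 mm across and 40 tall at the top. 0.2 kg, bottom-heavy, stands by itself. This point is on its axis half-way up: 70 mm above the foot's underside, 70 mm below the top, 50 mm below the grip's middle. z points up along the rod.
- barrel_mouth (a point): Clay extruder's barrel: upright aluminium tube on a bolted flange, fixed to the bench, 110 mm tall, 50 mm across (58 at the rim band); straight bore 42 mm across, open at the top. A flat piston closes the bore 40 to 100 mm below the rim (differs each time) and stays put when pressed on. This point: centre of the mouth, at rim height; z up.
- pointer_bar (a point): Pointer on the fixed gauge stand: level brass bar, 12 mm wide, 8 thick. Point: bar's centre line, below the middle of its upright wooden tab (14 mm thick in y, 30 long in x, up to 37 mm above the point). x runs along the bar to the post 130 mm away (240 mm tall), y across, z up. Slides vertically, 100 to 225 mm above the bench, with 5 N, and stays where left; starts below the reading.
- mug: Bystander: an unglazed off-white mug with a handle, 95 mm tall and 84 mm across, standing loose on the bench among the other things. Origin at the centre of its underside, z up. Not to be shifted.
Mind the look-alikes: they are no part of the job. What is shaped like the part that bears barrel_mouth but orange is not meant.

How it is judged (in metres and radians):
On the way, in this order (a step that is already met when the one before it is completed fails the run):
1. the depth rod stands in the barrel on the piston, let go of (horizontal distance between rod_center and barrel_mouth below 0.02 m and z of rod_center in the frame of barrel_mouth below 0.04 m and angle between rod_center's own z axis and vertical below 0.175 rad and linear speed of rod below 0.02 m/s and contact force between rod and the fingers below 0.1 N), for 0.2 s.
2. the pointer's bar is level with the top of the rod (z of rod_center in the frame of pointer_bar between -0.082 and -0.058 m), for 0.2 s.
At the end, for the whole second after the job is handed in: The rod stands released and at rest in the barrel, its foot at least 30 mm below the rim (that is, down on the piston), within 20 mm of the barrel's axis and 10 degrees of upright, and the centre line of the pointer's bar is within 12 mm of the height of the rod's top (all of step 1 and all of step 2); the robot touches nothing.
It fails at once if the mug is shifted by more than 20 mm (distance of mug from where it was at the start of the episode above 0.02 m).
It fails at once if the rod is dropped down the bore (falls faster than 0.6 m/s inside it) (horizontal distance between rod_center and barrel_mouth below 0.02 m and z of rod_center in the frame of barrel_mouth below 0.07 m and linear speed of rod above 0.6 m/s).
It also fails if it takes over 58 s, if anything falls off the work surface, if the arm or the gripper's body presses on something with over 40 N, if the wrist force passes 120 N, or if a joint passes its speed limit or range.

## Robot

A 7-joint arm with a two-finger parallel gripper is mounted at the origin on the work surface. World frame = base frame: x ahead of the robot, y to its left, z up, the work surface at z = 0. Lengths are in mm, angles in rad, forces in N, time in s.
With the tool pointing down it reaches from about 425 to 875 mm from the base axis. Payload 4.7 kg.
Tool frame: the origin (TCP) lies at the very end of the fingers, on their centre line; the grasp point (between the pads) lies 19 mm behind it (manip.pinch_z is the distance from the TCP to the grasp point, in mm); z points along the fingers, y is the line along which they close (so a half turn about z gives the same grasp; the last joint's range is limited). The gripper opens to 85 mm and grips with 20 to 120 N. Pads are 22 mm wide; open, the fingers measure 114 mm over their backs; the gripper's body (76 mm by 85 mm) begins 54 mm behind the grasp point. The pads swing forward as they close: fully open they stand 13 mm farther back than shut.
Start: joints at [1.343, 0.321, -0.07, 1.45, 0.023, 1.371, -0.057], TCP at [155.621, -631.116, 231.349] pointing down, gripper open.
Joint ranges: [-2.86, 2.86], [-0.3, 2.09], [-1.38, 1.24], [0.06, 2.45], [-1.56, 4.7], [0.09, 2.05], [-2.69, 2.69]. Speed limits (rad/s): [2.57, 2.57, 3.14, 3.14, 3.14, 3.14, 3.14].

## Interface

Orientations are given as a unit quaternion [w, x, y, z].
In Python, from station import manip, move_gripper, kin, imaging, job, monitor gives the robot as it stands. Calls block until the motion is done:
- manip.goto(position, orientation): joint-space move of the TCP to a pose.
- manip.move_linear(position, orientation=None, max_speed=150): straight line of the TCP; orientation=None keeps the orientation; max_speed is the mean speed in mm/s.
- manip.move_j(angles): joint-space move.
- move_gripper(opening): finger opening in mm; the grip force is fixed at half the most; returns when the fingers have stopped.
- manip.sleep(seconds).
- kin.inverse_kinematics(position, orientation): joint angles nearest the present ones, or None.
- imaging.camera(name): name is "scene" or "top"; returns (picture, depth): 480x640x3 uint8, red, green, blue; 480x640 float32, mm along the optical axis (not along the pixel's ray), 0 where there is no reading.
- imaging.calibration(name): a dict with "fx", "fy", "cx", "cy" (pixels), "rvec" (rotation vector, rad) and "tvec" (3), from world to camera coordinates, as OpenCV has them. Camera axes: x right, y down, z forward; pixel columns grow to the right and rows downward; lengths in mm; the calibration is good to about 2 mm. A picture is of the moment at which its call begins. calibration takes no time and is no camera call.
A pose or a line that the arm cannot do raises manip.Unreachable and nothing moves.
- job.finish_job(): hands the job in; it is judged then, once.
Readings, each from a call of its own:
- monitor.current_t(): time.
- monitor.current_joint_positions(): joint angles.
- monitor.current_dq(): joint speeds.
- monitor.current_tau(): joint torques, N m.
- monitor.current_tool_pos(): TCP position.
- monitor.current_tool_rot(): TCP orientation.
- monitor.current_ft_force(): force on the tool from outside, world axes, zero at the start.
- monitor.current_ft_torque(): the same for the moment, N m.
- monitor.current_finger_gap(): finger opening in mm.
- monitor.current_finger_force(): force on a finger pad.
Only numpy, scipy, OpenCV 4.12 (cv2) and the standard library are available. Lean on these libraries where they do the work, as an engineer would, in place of code of your own. Each camera call takes 0.05 s, during which the arm holds its last target. There are 200 camera calls.

## Working session

There is one attempt and no reset: what is moved stays moved. The work goes in short steps, each a Python script; the robot and the scene stay as the last script left them, time stands still between calls to the robot, and variables do not carry over. Pictures are saved under pics/ and viewed, at most 10 in all, crops included, and the job is handed in when it is done.

```bash
mkdir -p pics; cat > h.py <<'E'
import numpy as np, cv2
from station import manip, move_gripper, kin, imaging, job, monitor
def cloud(n):
    p,d=imaging.camera(n); c=imaging.calibration(n)
    R=cv2.Rodrigues(np.array(c["rvec"],float))[0]; t=np.array(c["tvec"],float).ravel()
    v,u=np.mgrid[:480,:640]
    X=np.stack([(u-c["cx"])/c["fx"]*d,(v-c["cy"])/c["fy"]*d,d],-1)
    W=(X-t)@R
    W[d==0]=np.nan
    return p,d,W,(c,R,t)
def save(n,p): cv2.imwrite("pics/"+n,cv2.cvtColor(p,cv2.COLOR_RGB2BGR))
E
python3 - <<'E'
from h import *
for n in("scene","top"):
    p,d,W,k=cloud(n); save(n+"0.png",p); np.savez(n+"0.npz",p=p,W=W); print(n,-k[1].T@k[2],k[1][2],k[0]['fx'],(d==0).mean())
print(monitor.current_t(),monitor.current_tool_rot(),monitor.current_tool_pos())
E
```

```text
scene [974.97285016 567.43232692 654.27533667] [-0.54051379 -0.606994   -0.58258315] 564.2522140901685 0.004208984375
top [399.5718364   19.82524707 970.57391206] [ 0.09452935 -0.03081944 -0.99504491] 530.6336534353388 0.004065755208333333
0.1 [-8.43064167e-04  9.92702644e-01  1.20584938e-01 -1.47710088e-04] [ 155.4475191  -630.65190164  230.32873363]
```

View pics/scene0.png

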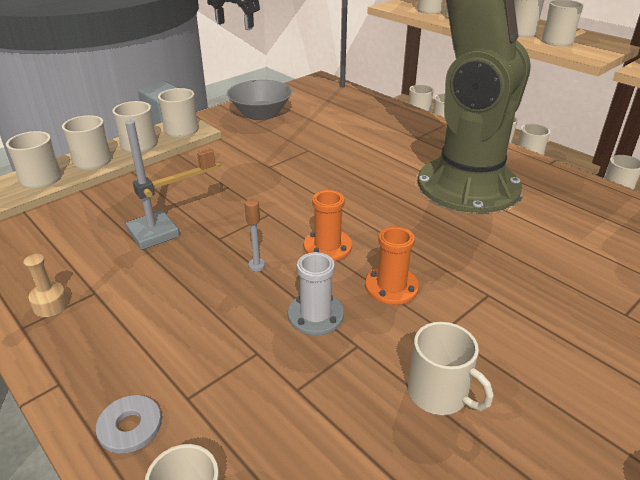

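View pics/top0.png

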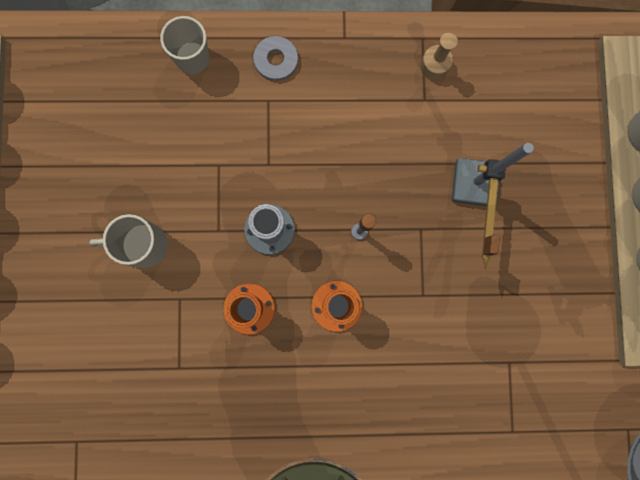

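Scene view: the rod is at (254,235). There are three barrels: silver at (316,265), orange at (328,200) and orange at (396,240). The silver (aluminium) one fits, since orange is excluded. The pointer tab is at (207,158) and the mug at (445,370). In the top view the silver barrel is at (267,222), the rod grip at (369,221) and the tab at (490,245).

```bash
python3 - <<'E'
from h import *
T=np.load("top0.npz");S=np.load("scene0.npz")
def reg(D,u0,u1,v0,v1,z0,z1,name,col=None):
    W=D["W"][v0:v1,u0:u1].reshape(-1,3);P=D["p"][v0:v1,u0:u1].reshape(-1,3).astype(int)
    m=(W[:,2]>z0)&(W[:,2]<z1)
    if col is not None: m&=col(P)
    w=W[m]
    print(name,len(w),"min",w.min(0).round(1),"max",w.max(0).round(1),"med",np.median(w,0).round(1))
    return w
def circ(w):
    A=np.c_[w[:,:2],np.ones(len(w))];s=np.linalg.lstsq(A,(w[:,:2]**2).sum(1),rcond=None)[0]
    print("  circ",(s[:2]/2).round(1),np.sqrt(s[2]+(s[:2]**2).sum()/4).round(1))
for D,n,b in((T,"T",(240,300,195,262)),(S,"S",(290,342,245,300))):
    w=reg(D,*b,104,118,n+" rim"); circ(w)
w=reg(T,255,280,208,237,0,90,"bore")
wood=lambda P:(P[:,0]>P[:,2]*1.6)
w=reg(T,355,382,210,245,134,150,"T rodtop",wood);circ(w)
w=reg(S,243,263,198,228,134,150,"S rodtop",wood);circ(w)
w=reg(S,243,263,198,228,104,150,"S grip",wood);circ(w)
w=reg(T,475,505,232,272,60,250,"T tab",lambda P:(P[:,0]>P[:,2]*1.6))
w=reg(S,195,218,146,172,60,300,"S tab",wood)
w=reg(T,484,500,180,230,60,250,"T bar",lambda P:(P[:,0]>P[:,2]*2.2))
print(np.polyfit(w[:,1],w[:,0],1) , np.polyfit(w[:,0],w[:,1],1))
w=reg(T,520,536,142,156,200,260,"post top")
w=reg(T,100,170,210,272,85,105,"mug rim");circ(w)
a=cv2.resize(cv2.cvtColor(S["p"][110:340,110:360],cv2.COLOR_RGB2BGR),None,fx=2.4,fy=2.4,interpolation=2)
b=cv2.resize(cv2.cvtColor(T["p"][130:280,430:550],cv2.COLOR_RGB2BGR),None,fx=1.6,fy=1.6)
a[:b.shape[0],-b.shape[1]:]=b
cv2.imwrite("pics/crop.png",a)
E
```

```text
T rim 474 min [498.1  46.3 104. ] max [554.9 102.1 112.6] med [526.3  74.1 108.6]
  circ [526.3  73.9] 25.0
S rim 501 min [497.2  46.1 104. ] max [554.5 104.3 112.5] med [528.2  77.4 108.8]
  circ [526.4  75.4] 25.0
bore 457 min [507.5  53.5   5.8] max [564.8  98.9  89.7] med [532.2  75.7  57.6]
T rodtop 171 min [ 509.3 -102.5  134.3] max [531.9 -79.4 142.2] med [520.5 -90.7 139.1]
  circ [521.  -90.4] 8.3
S rodtop 111 min [ 508.9 -101.1  134. ] max [532.  -76.8 142.6] med [521.9 -86.9 139.3]
  circ [520.8 -88.8] 8.6
S grip 319 min [ 508.9 -101.1  104.3] max [532.7 -76.8 142.6] med [524.6 -83.2 127. ]
  circ [521.3 -88.6] 9.4
T tab 412 min [ 443.3 -300.8   99.2] max [ 505.  -281.1  145.3] med [ 479.5 -286.5  130.9]
S tab 383 min [ 457.6 -300.   101.4] max [ 507.9 -279.5  145.2] med [ 483.  -285.4  123.7]
T bar 373 min [ 509.1 -310.8  102.1] max [ 592.  -288.3  113.7] med [ 547.7 -299.9  109.2]
[  -3.32613048 -447.82507255] [-1.41482548e-01 -2.22059709e+02]
post top 138 min [ 602.  -315.4  220.8] max [ 617.2 -300.8  242.9] med [ 608.  -306.3  238. ]
mug rim 602 min [459.5 259.   85. ] max [542.7 347.3  99.1] med [500.6 302.9  93.4]
  circ [500.7 300. ] 39.3
```

View pics/crop.png

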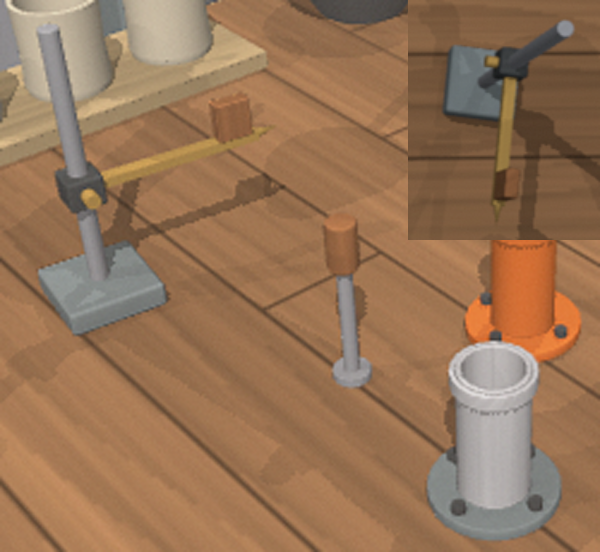

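The crop confirms the silver tube on the grey flange, the wooden-grip rod, and the gauge with its tab at crop (230,118). Measured positions: barrel about (526,75), rod about (521,-89.5), post (609,-308) and pointer about (480,-290,107). The heights and sizes match the description. Next I grasp and lift the rod.

```bash
python3 - <<'E'
from h import *
W=np.load("top0.npz")["W"].reshape(-1,3)
r=np.hypot(W[:,0]-526.4,W[:,1]-74.6); b=W[(r<17)&(W[:,2]<100)]; print("piston z",np.percentile(b[:,2],[1,10,30,50,70]).round(1),len(b))
Q=[0,1,0,0]
manip.move_linear([155.6,-631,330],max_speed=200)
manip.goto([521,-89.5,250],Q)
manip.move_linear([521,-89.5,107],max_speed=120)
f0=monitor.current_ft_force()
move_gripper(15)
print(monitor.current_t(),monitor.current_tool_pos(),monitor.current_finger_gap(),monitor.current_finger_force(),f0,monitor.current_ft_force())
manip.move_linear([521,-89.5,245],max_speed=100)
p,d,W,k=cloud("scene"); save("lift.png",p); print(monitor.current_t(),monitor.current_finger_gap(),monitor.current_ft_force())
E
```

```text
piston z [53.9 55.3 56.5 57.4 58.1] 277
5.025 [521.19450268 -89.87998551 107.26997374] 22.684440245539697 58.641130328178406 [-0.08756876  0.46363648  0.18631399] [-0.92686659 -1.62041936  1.79315242]
6.6083 22.39066861713592 [ 0.74305317  1.28534982 -1.96205756]
```

View pics/lift.png

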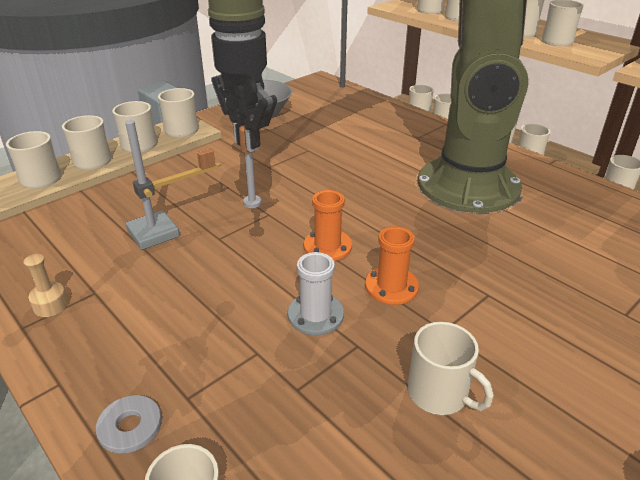

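The rod is held upright, with its foot at (252,202). The piston is at z≈57, so contact should come at TCP z≈164. I'll move over the bore and check where the foot is.

```bash
python3 - <<'E'
from h import *
manip.move_linear([526.4,74.6,245],max_speed=120)
p,d,W,k=cloud("scene")
w=W.reshape(-1,3); r=np.hypot(w[:,0]-526.4,w[:,1]-74.6)
for a,b in((116,150),(150,175),(175,205)):
    q=w[(r<35)&(w[:,2]>a)&(w[:,2]<b)]
    if len(q): print(a,b,len(q),q.min(0).round(1),q.max(0).round(1),q.mean(0).round(1))
save("over.png",cv2.resize(p[100:340,200:440],None,fx=2.4,fy=2.4))
print(monitor.current_tool_pos(),monitor.current_t())
E
```

```text
116 150 218 [510.2  58.2 137. ] [541.7  88.4 149.9] [529.3  77.5 144.6]
150 175 107 [522.6  69.8 150.4] [532.6  81.2 174.8] [528.7  76.7 162.5]
175 205 136 [523.4  70.9 175.1] [532.7  81.3 204.9] [529.   77.1 190.1]
[526.47584859  73.61399028 244.91621144] 8.175
```

View pics/over.png

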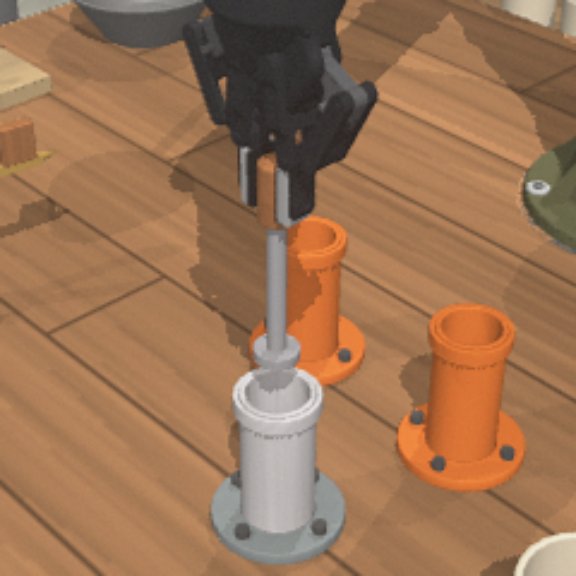

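The foot is centred over the bore to within about 2 mm and the rod is vertical. I'll nudge +1.5 mm in y and lower it, checking force as it goes.

```bash
python3 - <<'E'
from h import *
x,y=526.4,76.1
manip.move_linear([x,y,245],max_speed=50)
f0=np.array(monitor.current_ft_force()); ok=True
for z in (215,200,185,174):
    manip.move_linear([x,y,z],max_speed=60)
    f=np.array(monitor.current_ft_force())-f0; print(z,f.round(1))
    if np.linalg.norm(f)>8: ok=False;break
if ok:
    for z in np.arange(172,150,-1.5):
        manip.move_linear([x,y,z],max_speed=25); manip.sleep(.1)
        f=np.array(monitor.current_ft_force())-f0; print(z,f.round(1),monitor.current_finger_gap())
        if f[2]>4: break
print(monitor.current_t(),monitor.current_tool_pos())
E
```

```text
215 [-0.4  1.   0.5]
200 [ 0.1 -0.1 -1.3]
185 [ 0.3  0.3 -0.3]
174 [-0.6  0.6 -0.3]
172.0 [-0.4  1.5 -1. ] 22.611842371293168
170.5 [ 0.2  0.8 -0.4] 22.264588643186627
169.0 [-0.3  0.4 -0.4] 22.352698716353828
167.5 [ 1.   1.3 -0.2] 22.298443015668756
166.0 [-0.2  1.4 -0.7] 22.94666171644056
164.5 [ 0.5 -0.1  4.4] 22.466654198994814
12.3083 [526.81645499  76.14604571 165.03322055]
```

Contact came at the expected height, so the foot is at z≈57.5 and the rod top at about 197.5. I'll release, retreat and check.

```bash
python3 - <<'E'
from h import *
move_gripper(55); manip.sleep(.2)
manip.move_linear([526.4,76.1,260],max_speed=100)
psi=-0.1405; Q=[0,np.cos(psi/2),np.sin(psi/2),0]
manip.goto([480,-290,260],Q); move_gripper(60)
p,d,W,k=cloud("scene"); w=W.reshape(-1,3); r=np.hypot(w[:,0]-526.4,w[:,1]-75)
q=w[(r<25)&(w[:,2]>118)&(w[:,2]<230)]; print("rod top",np.percentile(q[:,2],[95,99,100]),q[q[:,2]>160].mean(0))
W=W[140:180,160:220];P=p[140:180,160:220].astype(int); m=(P[...,0]>1.5*P[...,2])&(W[...,2]>60)&(W[...,2]<170)
q=W[m]; print("tab",q.min(0),q.max(0))
save("rel.png",p); print(monitor.current_t(),monitor.current_tool_pos())
E
```

```text
rod top [198.15085994 198.81552925 200.49208329] [530.44246024  80.79066783 183.79452231]
tab [ 454.31003594 -309.24444037  101.11883922] [ 572.48902358 -279.91938929  145.05659433]
15.6917 [ 480.5241913  -288.99922503  260.11320493]
```

View pics/rel.png

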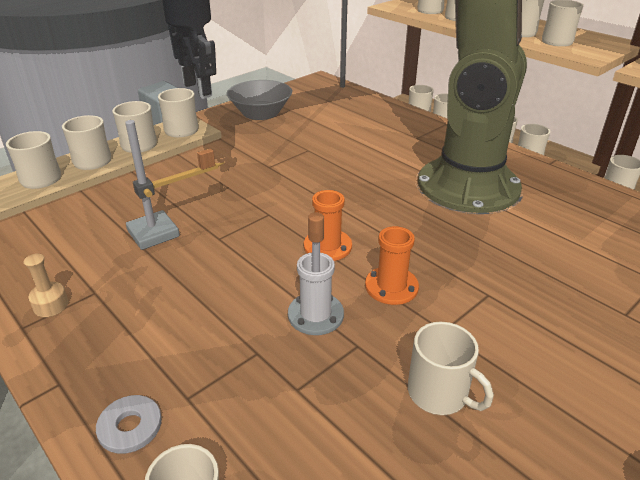

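The rod stands upright in the silver barrel with its grip at (316,228) and top at z≈198. The bar is at z≈107.5, so it has to rise about 90 mm.

```bash
python3 - <<'E'
from h import *
manip.move_linear([480,-290,114],max_speed=100)
print(monitor.current_ft_force()); move_gripper(5); print(monitor.current_finger_gap(),monitor.current_finger_force(),monitor.current_ft_force())
manip.move_linear([480,-290,204.5],max_speed=60); print(monitor.current_ft_force(),monitor.current_tool_pos())
move_gripper(50); manip.sleep(.2)
manip.move_linear([480,-290,300],max_speed=100)
p,d,W,k=cloud("scene"); S=W[80:180,150:240];P=p[80:180,150:240].astype(int)
m=(P[...,0]>1.5*P[...,2])&(S[...,2]>150)&(S[...,2]<260)&(np.hypot(S[...,0]-480,S[...,1]+290)<40)
q=S[m]; print("tab",len(q),q.min(0),q.max(0))
w=W.reshape(-1,3); r=np.hypot(w[:,0]-526.4,w[:,1]-75)
q=w[(r<25)&(w[:,2]>118)&(w[:,2]<230)]; print("rod top",np.percentile(q[:,2],[95,99,100]))
save("end.png",p); print(monitor.current_t())
E
```

```text
[-0.04315757  0.35726728 -0.26609965]
13.059064359923552 62.165629863739014 [ 0.19288221 -4.24799515  0.9644908 ]
[ 0.74254813 -6.40931484 -2.52318377] [ 479.82634314 -291.65608169  203.99114352]
tab 501 [ 443.5299681  -300.40230297  191.15778309] [ 519.98624572 -279.03699964  234.22655417]
rod top [198.0745548  198.86501886 199.40453768]
21.2417
```

View pics/end.png

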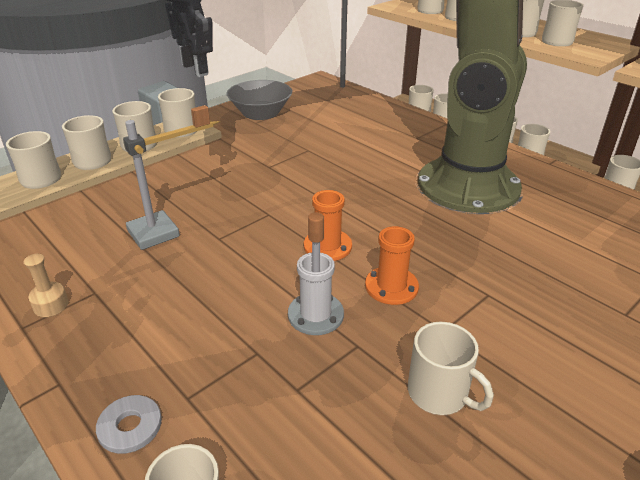

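The pointer's tab is now at (201,117) with its top at z≈234, which puts the bar at about 197 against the rod top at about 198. The robot is clear and the mug hasn't moved, so I'm handing in.

```bash
python3 -c "
from station import job; print(job.finish_job())"
```

```text
the job is handed in; nothing more can be done
None
```

The rod stands released on the piston, which sits about 52 mm below the rim, the pointer bar is level with the rod's top to within about 1 mm, and the job is handed in; no verdict came back.

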